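Zero the contour gauge and lock it

ROBOT

A 6-joint arm with a two-finger parallel gripper is mounted at the origin on the work surface; the furniture and walls round the work are solid. World frame = base frame: x ahead of the robot, y to its left, z up, the work surface at z = 0. Lengths are in m, angles in rad, forces in N, time in s.
With the tool pointing down it reaches from about 0.3 to 0.85 m from the base axis. Payload 4.2 kg.
Tool frame: the origin (TCP) lies on the centre line of the jaws, within the pads' length; the fingertips stand 25 mm ahead of it and the grasp point (between the pads) lies 6 mm ahead of it (ctrl.tcp_to_tips is the distance from the TCP to the fingertips, in m); y points along the fingers, z is the direction in which the jaws open and shut, and the axes are right-handed (so a half turn about y gives the same grasp; the last joint's range is limited). The gripper opens to 91 mm and grips with 3 to 60 N. Pads are 32 mm wide; open, the fingers measure 118 mm over their backs; the gripper's body (76 mm by 178 mm) begins 60 mm behind the grasp point.
Start: joints at [1.189, 0.32, 1.565, -0, 1.257, -0.02], TCP at [0.204, 0.538, 0.239] pointing down, gripper open.
Joint ranges: [-3.11, 3.11], [-0.84, 2.01], [0.21, 2.61], [-1.34, 4.49], [0.05, 2.63], [-2.56, 2.56]. Speed limits (rad/s): [2.57, 2.57, 3.14, 3.14, 3.14, 3.14].

INTERFACE

Orientations are given as a 3x3 rotation matrix whose columns are the frame's x, y, z axes.
In Python, from workcell import ctrl gives the robot as it stands. The module is installed in compiled form; this text tells all that it offers.
- The arm moves only by the tool jog_arm, never from a script. Its argument "commands" is a list of rows, each a list of 5 numbers: the shift along the tool's x, y, z in m, then the turn about the tool's y in degrees, then the gripper command: -1 is fully open, 1 is shut, values between are in proportion. In form: [[tx, ty, tz, roll, jaw], ...]. A call has 1 to 20 rows; each row is the pose to reach, as a shift and turn from the pose commanded when the call began, along the tool's axes at that moment; what a row does not reach only later rows make up. A row lasts 1/10 s, in which the tool goes at most 50 mm and 8.59 degrees, less where a joint would pass 70% of its speed; a pose out of reach is approached as far as the arm can. A call with a gripper value outside its range is refused whole. The fingers move at their own pace and stop on an object; the grip force is fixed at half the most. Time passes only in rows, so rows that repeat a pose let the fingers close. It gives the time, the measured TCP pose, the force and the opening at its end, in the units of the state.
- ctrl.read_state(): the state, without advancing time (a new reading comes with each control period).
- ctrl.grab_frame(name): name is "scene" or "side" or "wrist"; returns the picture (480x640x3 uint8, red, green, blue); there is no depth.
- ctrl.camera_info(name): a dict with "K" (3x3 intrinsics, pixels), "world_from_camera" (4x4, takes a point from camera to world coordinates). Camera axes: x right, y down, z forward; pixel columns grow to the right and rows downward; lengths in m; the calibration is good to about 2 mm. A picture is of the moment at which its call begins: read the wrist's pose just before it. camera_info takes no time and is no camera call; for the wrist camera it gives the pose at the moment of the call.
- ctrl.job_done(): hands the job in, once; it reports no verdict.
Trained networks look in the newest picture that a camera, given by its name, has taken for a name from the list of things; names that differ only in an ending like _2 or _b are one class to them, and where a whole thing is asked for, a point or a joint stands for the part that bears it (a point fixed in the world has none). Each returns a list of dicts, best first, with "conf" (0 to 1); they miss things now and then, are a little off and sometimes report something else, mostly with a low value. They report only what shows in the picture. A call takes as long as a camera call. They do not tell look-alikes from the thing itself.
- ctrl.find_in(label, camera): "position" ([x, y, z] in m, in the coordinates of the camera as it stood for that picture, good to about 4 mm: the middle of the surface that is visible of it).
- ctrl.tip_of(label, camera): "position" ([x, y, z] in m, in the coordinates of the camera as it stood for that picture, good to about 4 mm: a listed point, or the origin of a listed thing).
The state is a dict: "clock": time; "joints": joint angles; "qvel": joint speeds; "tau": joint torques, N m; "tcp_pos": TCP position; "ee_rot": TCP orientation; "wrist_force": force on the tool from outside, world axes, zero at the start; "wrist_torque": the same for the moment, N m; "gripper_width": finger opening in m.
Only numpy, scipy, OpenCV 4.12 (cv2) and the standard library are available. Lean on these libraries where they do the work, as an engineer would, in place of code of your own. Each camera call takes 0.05 s, during which the arm holds its last target.

TASK

The contour gauge on the bench still shows the outline of the last bottle. Run your closed fingertips along the row of leaf tips at its front, pressing lightly, until every leaf is fully home against the zero bar, then push the lock lever round over the cover to its stop. Push only, gently; pick nothing up and leave everything else where it lies.

Things in the scene. Friction and masses are not known exactly. Their poses are not given: they have to be found in the camera images.
- gauge: contour gauge, a steel tool screwed to the bench, 204 mm wide (y), base x -30 to +54 mm, 11 mm thick. Origin: on the bench under the middle of its cover plate; x to its back, y to its left, z up. Cover: x -25 to +25 mm, top z 31 mm; from under it 14 leaves stick out at the front (-x) over bare bench. Zero bar behind the leaves, x 42 to 50 mm, top z 24 mm
- row_mid (a point): middle of the line on which all leaf tips lie when fully home: 47 mm in front (-x) of the gauge's origin, 17 mm above the bench, axes as the gauge's; the row is 110.6 mm long along y. Leaves reach from z 12 to 22 mm, rounded tips
- leaf_0 (a joint): leaf 0 of 14 flat steel leaves, counted from the right end of the row (gauge's -y): 6.6 mm wide, 8 mm pitch, at y = -52 mm from row_mid. Value: how far its tip stands out towards the front (-x) of the home line, m; 0 = fully home, at most 0.03. Held by light friction, about 0.8 N; stays where it is pushed, gives only along x.
- leaf_1 (a joint): leaf 1 of 14 flat steel leaves, counted from the right end of the row (gauge's -y): 6.6 mm wide, 8 mm pitch, at y = -44 mm from row_mid. Value: how far its tip stands out towards the front (-x) of the home line, m; 0 = fully home, at most 0.03. Held by light friction, about 0.8 N; stays where it is pushed, gives only along x.
- leaf_2 (a joint): leaf 2 of 14 flat steel leaves, counted from the right end of the row (gauge's -y): 6.6 mm wide, 8 mm pitch, at y = -36 mm from row_mid. Value: how far its tip stands out towards the front (-x) of the home line, m; 0 = fully home, at most 0.03. Held by light friction, about 0.8 N; stays where it is pushed, gives only along x.
- leaf_3 (a joint): leaf 3 of 14 flat steel leaves, counted from the right end of the row (gauge's -y): 6.6 mm wide, 8 mm pitch, at y = -28 mm from row_mid. Value: how far its tip stands out towards the front (-x) of the home line, m; 0 = fully home, at most 0.03. Held by light friction, about 0.8 N; stays where it is pushed, gives only along x.
- leaf_4 (a joint): leaf 4 of 14 flat steel leaves, counted from the right end of the row (gauge's -y): 6.6 mm wide, 8 mm pitch, at y = -20 mm from row_mid. Value: how far its tip stands out towards the front (-x) of the home line, m; 0 = fully home, at most 0.03. Held by light friction, about 0.8 N; stays where it is pushed, gives only along x.
- leaf_5 (a joint): leaf 5 of 14 flat steel leaves, counted from the right end of the row (gauge's -y): 6.6 mm wide, 8 mm pitch, at y = -12 mm from row_mid. Value: how far its tip stands out towards the front (-x) of the home line, m; 0 = fully home, at most 0.03. Held by light friction, about 0.8 N; stays where it is pushed, gives only along x.
- leaf_6 (a joint): leaf 6 of 14 flat steel leaves, counted from the right end of the row (gauge's -y): 6.6 mm wide, 8 mm pitch, at y = -4 mm from row_mid. Value: how far its tip stands out towards the front (-x) of the home line, m; 0 = fully home, at most 0.03. Held by light friction, about 0.8 N; stays where it is pushed, gives only along x.
- leaf_7 (a joint): leaf 7 of 14 flat steel leaves, counted from the right end of the row (gauge's -y): 6.6 mm wide, 8 mm pitch, at y = +4 mm from row_mid. Value: how far its tip stands out towards the front (-x) of the home line, m; 0 = fully home, at most 0.03. Held by light friction, about 0.8 N; stays where it is pushed, gives only along x.
- leaf_8 (a joint): leaf 8 of 14 flat steel leaves, counted from the right end of the row (gauge's -y): 6.6 mm wide, 8 mm pitch, at y = +12 mm from row_mid. Value: how far its tip stands out towards the front (-x) of the home line, m; 0 = fully home, at most 0.03. Held by light friction, about 0.8 N; stays where it is pushed, gives only along x.
- leaf_9 (a joint): leaf 9 of 14 flat steel leaves, counted from the right end of the row (gauge's -y): 6.6 mm wide, 8 mm pitch, at y = +20 mm from row_mid. Value: how far its tip stands out towards the front (-x) of the home line, m; 0 = fully home, at most 0.03. Held by light friction, about 0.8 N; stays where it is pushed, gives only along x.
- leaf_10 (a joint): leaf 10 of 14 flat steel leaves, counted from the right end of the row (gauge's -y): 6.6 mm wide, 8 mm pitch, at y = +28 mm from row_mid. Value: how far its tip stands out towards the front (-x) of the home line, m; 0 = fully home, at most 0.03. Held by light friction, about 0.8 N; stays where it is pushed, gives only along x.
- leaf_11 (a joint): leaf 11 of 14 flat steel leaves, counted from the right end of the row (gauge's -y): 6.6 mm wide, 8 mm pitch, at y = +36 mm from row_mid. Value: how far its tip stands out towards the front (-x) of the home line, m; 0 = fully home, at most 0.03. Held by light friction, about 0.8 N; stays where it is pushed, gives only along x.
- leaf_12 (a joint): leaf 12 of 14 flat steel leaves, counted from the right end of the row (gauge's -y): 6.6 mm wide, 8 mm pitch, at y = +44 mm from row_mid. Value: how far its tip stands out towards the front (-x) of the home line, m; 0 = fully home, at most 0.03. Held by light friction, about 0.8 N; stays where it is pushed, gives only along x.
- leaf_13 (a joint): leaf 13 of 14 flat steel leaves, counted from the right end of the row (gauge's -y): 6.6 mm wide, 8 mm pitch, at y = +52 mm from row_mid. Value: how far its tip stands out towards the front (-x) of the home line, m; 0 = fully home, at most 0.03. Held by light friction, about 0.8 N; stays where it is pushed, gives only along x.
- lock_lever (a joint): flat steel lock lever on top of the gauge's right end, turning about a vertical pin at x -10, y -76 mm of the gauge. Value, rad: 0 = open, pointing to the gauge's back (+x); grows counter-clockwise seen from above; 1.5 = locked, lying along the cover towards the gauge's left (+y), at its stop. Needs about 0.12 N m; stays where it is left
- lever_knob (a point): centre of the upright black knob at the lever's end, 46 mm from the pin: 17 mm across at most, from 46 to 74 mm above the bench, its centre 62 mm up; the arm below it is 10 mm wide, z 40 to 46 mm. x points along the lever, away from the pin
- cork_1: cork stopper, 24 mm across and 22 mm tall, standing to the left of the gauge; origin under its centre (leave alone)
- marker: fat felt marker lying to the right of the gauge, 110 mm along its y, 19 mm thick; origin under its middle (leave alone)
- tweezers: steel tweezers lying flat behind the gauge, 157 mm along their y, 18 mm wide, 10 mm thick; origin under the middle (leave alone)
- jar_amber: small open amber glass jar, 57 mm across, 62 mm tall, standing off to the left of the gauge; origin under its centre (leave alone)
Things that resemble listed ones, but are neither listed nor needed, are in the scene too. There is more than one size of the gauge; the one meant has the size given above.

How it is judged:
On the way, in this order (a step that is already met when the one before it is completed fails the run):
1. all 14 leaves are fully home while the lock lever is still open (value of joint each of leaf_0, leaf_1, leaf_2, leaf_3, leaf_4, leaf_5, leaf_6, leaf_7, leaf_8, leaf_9, leaf_10, leaf_11, leaf_12, leaf_13 below 0.0025 m and value of joint lock_lever below 0.8 rad), for 0.2 s.
2. the lock lever is round against its stop (value of joint lock_lever above 1.38 rad), for 0.2 s.
At the end, for the whole second after the job is handed in: Every leaf within 2.5 mm of fully home, the lock lever within 0.12 rad of its stop (1.5 rad), lever at rest; cork, marker, tweezers and jar within 20 mm of where they were (value of joint each of leaf_0, leaf_1, leaf_2, leaf_3, leaf_4, leaf_5, leaf_6, leaf_7, leaf_8, leaf_9, leaf_10, leaf_11, leaf_12, leaf_13 below 0.0025 m and value of joint lock_lever above 1.38 rad and velocity of joint lock_lever below 0.05 rad/s and distance of each of cork_1, marker, tweezers, jar_amber from where it was at the start of the episode below 0.02 m); the robot touches nothing.
It fails at once if the fingers press on the gauge with more than 45 N (contact force between the fingers and gauge above 45 N).
It fails at once if something is picked up (raised more than 10 mm) (height (world z) of any of cork_1, marker, tweezers, jar_amber above 0.01 m).
It fails at once if another thing is moved more than 20 mm: cork, marker, tweezers or jar (distance of any of cork_1, marker, tweezers, jar_amber from where it was at the start of the episode above 0.02 m).
It also fails if it takes over 58 s, if anything falls off the work surface, if the arm or the gripper's body presses on something with over 40 N, if the wrist force passes 120 N, or if a joint passes its speed limit or range.

## Working session

There is one attempt and no reset: what is moved stays moved. The work goes in short steps, Python scripts to look and compute and a tool call to move; the robot and the scene stay as the last step left them, time stands still between calls to the robot, and variables do not carry over. Pictures are saved under pics/ and viewed, and the job is handed in when it is done.

Besides the shell and the picture viewer there is one more tool, called after ">>>" by a JSON object that holds its "fn" and its "kwargs". jog_arm: Moves the arm, as the interface text tells. Its arguments: {"type":"object","properties":{"commands":{"type":"array","items":{"type":"array","items":{"type":"number"}}}},"required":["commands"]}

```bash
mkdir -p pics; python3 - <<'E'
from workcell import ctrl
import cv2, numpy as np
s=ctrl.read_state(); print(s['clock'],s['tcp_pos'],s['ee_rot'],s['gripper_width'],ctrl.tcp_to_tips)
for n in ['scene','side','wrist']:
    im=ctrl.grab_frame(n); cv2.imwrite(f'pics/a_{n}.png',im[:,:,::-1])
    ci=ctrl.camera_info(n); print(n,np.round(ci['K'],1).tolist(),np.round(ci['world_from_camera'],3).tolist())
    W=ci['world_from_camera']
    for l in ['gauge','row_mid','lever_knob','lock_lever','cork_1','marker','tweezers','jar_amber']:
        for d in ctrl.tip_of(l,n)[:3] if l!='lock_lever' else ctrl.find_in(l,n)[:3]:
            p=np.array(d['position']); u=ci['K']@p
            print(l,round(d['conf'],2),np.round(W[:3,:3]@p+W[:3,3],3),(u[:2]/u[2]).round())
print(ctrl.read_state()['clock'])
E
```

```text
0.0 [0.20335355 0.53735345 0.23814957] [[ 9.35262541e-01 -6.56836541e-04  3.53954161e-01]
 [-3.53954766e-01 -1.58628846e-03  9.35261197e-01]
 [-5.28403283e-05 -9.99998526e-01 -1.71608660e-03]] 0.09109587294056394 0.025
scene [[533.6, 0.0, 322.4], [0.0, 533.6, 241.2], [0.0, 0.0, 1.0]] [[0.865, -0.28, 0.417, 0.116], [-0.502, -0.496, 0.708, -0.599], [0.008, -0.822, -0.569, 0.618], [0.0, 0.0, 0.0, 1.0]]
gauge 0.96 [ 0.364 -0.145 -0.001] [310. 388.]
gauge 0.69 [ 0.532  0.026 -0.002] [345. 287.]
row_mid 0.55 [ 0.335 -0.147  0.014] [292. 390.]
lever_knob 0.88 [ 0.573 -0.046  0.063] [390. 273.]
lock_lever 0.85 [ 0.56  -0.048  0.047] [383. 284.]
lock_lever 0.67 [ 0.669 -0.     0.005] [414. 269.]
lock_lever 0.63 [ 0.382 -0.2    0.034] [341. 394.]
cork_1 0.57 [ 0.509  0.193 -0.001] [291. 244.]
cork_1 0.29 [ 0.533  0.028 -0.006] [345. 288.]
marker 0.68 [ 0.555 -0.124 -0.002] [405. 334.]
marker 0.64 [ 0.669 -0.    -0.003] [414. 272.]
tweezers 0.97 [ 0.672 -0.003 -0.002] [416. 272.]
jar_amber 0.58 [ 0.591  0.343 -0.002] [293. 202.]
side [[476.8, 0.0, 317.7], [0.0, 476.8, 244.0], [0.0, 0.0, 1.0]] [
[... 220 characters left out ...]
[0.487 0.026 0.016] [311. 282.]
row_mid 0.66 [ 0.332 -0.146  0.012] [234. 360.]
row_mid 0.49 [0.592 0.349 0.004] [331. 203.]
lever_knob 0.79 [ 0.571 -0.048  0.062] [362. 282.]
lever_knob 0.46 [ 0.397 -0.193  0.042] [275. 365.]
lock_lever 0.67 [ 0.38  -0.199  0.03 ] [265. 374.]
lock_lever 0.53 [ 0.562 -0.047  0.041] [357. 292.]
cork_1 0.53 [0.508 0.198 0.002] [308. 239.]
marker 0.72 [ 0.558 -0.122 -0.005] [364. 339.]
tweezers 0.47 [ 0.672 -0.    -0.001] [404. 286.]
jar_amber 0.8 [0.589 0.349 0.004] [330. 203.]
wrist [[418.4, 0.0, 316.4], [0.0, 418.4, 236.4], [0.0, 0.0, 1.0]] [[0.354, 0.899, 0.259, 0.131], [0.935, -0.34, -0.097, 0.565], [0.001, 0.277, -0.961, 0.384], [0.0, 0.0, 0.0, 1.0]]
1.35
```

View pics/a_scene.png

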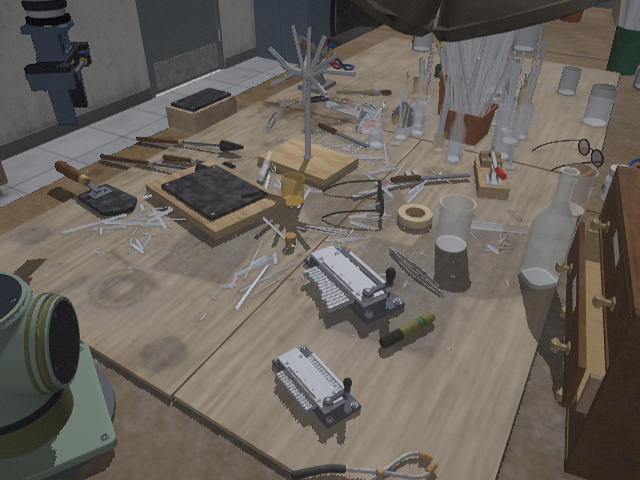

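View pics/a_side.png

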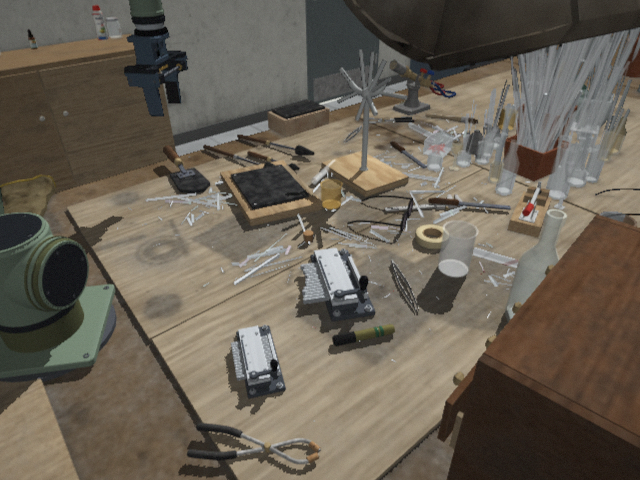

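```bash
cd pics; python3 -c "
import cv2
a=cv2.imread('a_side.png')
c=a[220:370,240:440]; cv2.imwrite('crop1.png',cv2.resize(c,(800,600),interpolation=cv2.INTER_CUBIC))"
```

```text
(no output)
```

View pics/crop1.png

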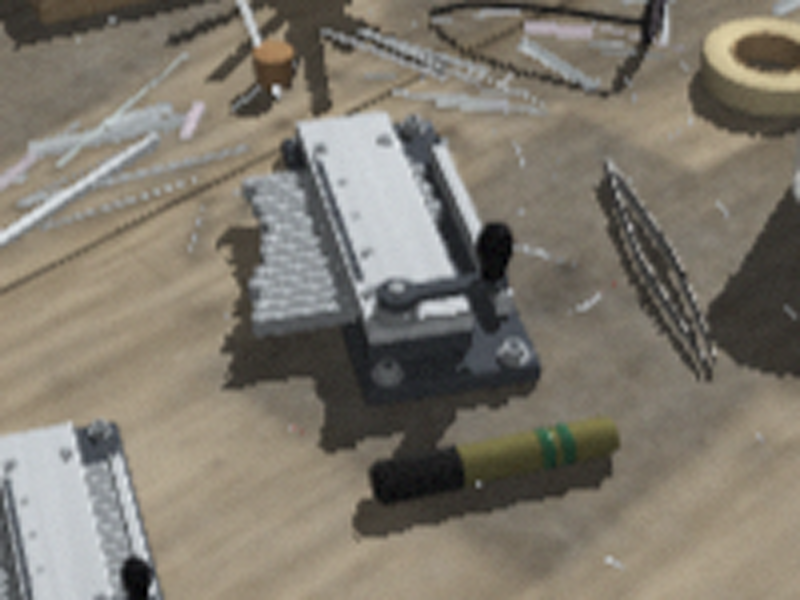

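The left-column pictures show two gauges. The large one is at scene px (345,287), with the marker to its right (405,334), tweezers behind it (416,272) and cork to its left (291,240). The smaller one is at (310,388). The large one fits the description. I'll confirm its 204 mm width from overhead with the wrist camera.

>>> {"fn": "jog_arm", "kwargs": {"commands": [[0.04, 0, -0.032, -2, 1], [0.08, 0, -0.065, -4, 1], [0.12, 0, -0.098, -6, 1], [0.16, 0, -0.13, -8, 1], [0.2, 0, -0.163, -10, 1], [0.24, 0, -0.195, -12, 1], [0.28, 0, -0.228, -14, 1], [0.32, 0, -0.26, -16, 1], [0.36, 0, -0.293, -18, 1], [0.4, 0, -0.325, -20, 1], [0.44, 0, -0.358, -20.7, 1], [0.459, 0, -0.373, -20.7, 1], [0.459, 0, -0.373, -20.7, 1], [0.459, 0, -0.373, -20.7, 1], [0.459, 0, -0.373, -20.7, 1]]}}

```text
clock: 2.85
tcp_pos: [0.5002, 0.0273, 0.2389]
ee_rot: [[1.0, -0.001, -0.0], [0.0, 0.001, 1.0], [-0.001, -1.0, 0.001]]
wrist_force: [0.2, -0.1, 0.7]
gripper_width: 0.0006
```

```bash
python3 - <<'E'
from workcell import ctrl
import cv2, numpy as np
s=ctrl.read_state(); print(s['clock'],s['tcp_pos'],s['ee_rot'].round(3) if hasattr(s['ee_rot'],'round') else s['ee_rot'],s['gripper_width'],s['wrist_force'],s['joints'])
for n in ['wrist']:
    ci=ctrl.camera_info(n)
    im=ctrl.grab_frame(n); cv2.imwrite(f'pics/b_{n}.png',im[:,:,::-1])
    W=ci['world_from_camera'];np.savez('b.npz',K=ci['K'],W=W); print(W)
    for l in ['gauge','row_mid','lever_knob','lock_lever']:
        for d in ctrl.tip_of(l,n)[:3] if l!='lock_lever' else ctrl.find_in(l,n)[:3]:
            p=np.array(d['position']); u=ci['K']@p
            print(l,round(d['conf'],2),np.round(W[:3,:3]@p+W[:3,3],3),(u[:2]/u[2]).round())
E
```

```text
2.85 [0.50015293 0.02729397 0.2388983 ] [[ 1.    -0.001 -0.   ]
 [ 0.     0.001  1.   ]
 [-0.001 -1.     0.001]] 0.0005834838313371467 [ 0.20354061 -0.07596389  0.71133242] [ 3.11829305e-02  2.03301619e-01  1.72715103e+00  6.42925159e-04
  1.21170757e+00 -1.54004299e+00]
[[-3.07205431e-04  9.61060694e-01  2.76337198e-01  4.22465518e-01]
 [ 9.99999172e-01 -5.00961031e-05  1.28593101e-03  2.66799328e-02]
 [ 1.24970116e-03  2.76337365e-01 -9.61059883e-01  3.83899111e-01]
 [ 0.00000000e+00  0.00000000e+00  0.00000000e+00  1.00000000e+00]]
gauge 0.96 [ 0.537  0.03  -0.001] [320. 240.]
gauge 0.8 [ 0.369 -0.144  0.002] [113.  50.]
row_mid 0.66 [0.487 0.024 0.016] [313. 192.]
lever_knob 0.67 [ 0.575 -0.047  0.065] [227. 306.]
lever_knob 0.59 [ 0.394 -0.196  0.042] [25. 77.]
lock_lever 0.87 [ 0.544 -0.046  0.045] [231. 263.]
lock_lever 0.74 [0.491 0.077 0.023] [374. 198.]
lock_lever 0.61 [ 0.383 -0.193  0.033] [33. 64.]
```

View pics/b_wrist.png

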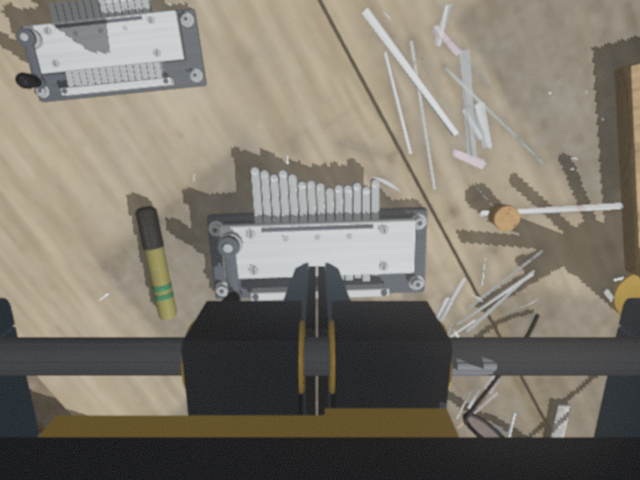

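```bash
cd pics; python3 -c "
import cv2
a=cv2.imread('b_wrist.png')
c=a[150:310,200:440]; cv2.imwrite('crop2.png',cv2.resize(c,(800,533),interpolation=cv2.INTER_CUBIC))"
```

```text
(no output)
```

View pics/crop2.png

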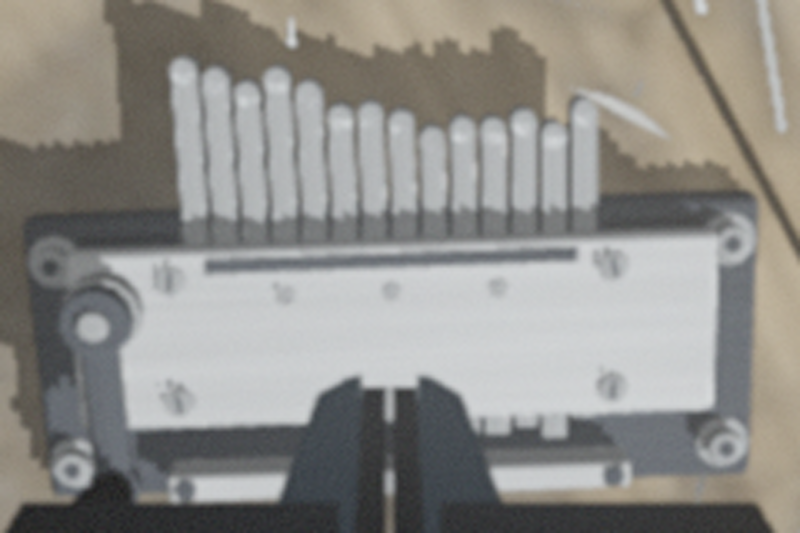

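```bash
cat > h.py <<'E'
import numpy as np
d=np.load('b.npz');K=d['K'];W=d['W']
def px(u,v,z):
    r=W[:3,:3]@np.linalg.solve(K,[u,v,1.]);t=(z-W[2,3])/r[2];return (W[:3,3]+t*r)
E
python3 - <<'E'
from h import *
s=3.3333
f=lambda u,v,z:px(200+(u+.5)/s-.5,150+(v+.5)/s-.5,z)[:2]
C=np.array([f(28,216,.011),f(755,194,.011),f(745,472,.011)])
print(C.round(4), 'width',np.linalg.norm(C[0]-C[1]),'depth',np.linalg.norm(C[1]-C[2]))
L=np.array([[-.030,-.102],[-.030,.102],[.054,.102]])
cm,lm=C.mean(0),L.mean(0);A=(L-lm).T@(C-cm)
y=np.arctan2(A[0,1]-A[1,0],A[0,0]+A[1,1]);R=np.array([[np.cos(y),-np.sin(y)],[np.sin(y),np.cos(y)]])
o=cm-R@lm;print('yaw',np.degrees(y),'o',o,(o+(L)@R.T-C).round(4))
print('cover edge',(f(60,250,.031)-o)@R,(f(718,232,.031)-o)@R,'pin',(f(93,326,.05)-o)@R)
for i,(u,v) in enumerate([(183,58),(213,68),(245,82),(276,68),(309,80),(340,104),(370,101),(400,110),(431,126),(462,117),(493,118),(523,108),(553,122),(585,98)]):
    p=(f(u,v,.017)-o)@R;print(i,(p*1000).round(1),'out',round(-47-p[0]*1000,1))
E
```

```text
[[ 0.5088 -0.0718]
 [ 0.5026  0.127 ]
 [ 0.5847  0.1301]] width 0.19889656763620076 depth 0.08210198067602469
yaw 1.804330083541052 o [0.53511384 0.02788132] [[-0.0005 -0.0033]
 [-0.0007  0.0018]
 [ 0.0012  0.0014]]
cover edge [-0.02456074 -0.08592677] [-0.02399087  0.08567589] pin [-0.00940641 -0.07479601]
0 [-71.7 -52.3] out 24.7
1 [-68.9 -44.7] out 21.9
2 [-64.9 -36.5] out 17.9
3 [-68.3 -28.2] out 21.3
4 [-64.9 -19.7] out 17.9
5 [-58.4 -11.8] out 11.4
6 [-58.9  -3.9] out 11.9
7 [-56.3   3.9] out 9.3
8 [-51.8  12. ] out 4.8
9 [-53.9  20.3] out 6.9
10 [-53.4  28.4] out 6.4
11 [-55.8  36.4] out 8.8
12 [-51.8  44.3] out 4.8
13 [-57.9  52.7] out 10.9
```

Overhead, the large gauge's base corners (px 208,215 / 427,208 / 424,292) measure about 200 x 82 mm. That matches 204 x 84, and the other gauge at px (110,50) is clearly smaller. The fit gives origin (0.535, 0.028), yaw +1.8°, and leaf protrusions of 5–25 mm. Next I go down in front of the right-end leaves.

>>> {"fn": "jog_arm", "kwargs": {"commands": [[-0.035, 0.03, -0.024, -1.8, 1], [-0.069, 0.06, -0.047, -1.8, 1], [-0.069, 0.1, -0.047, -1.8, 1], [-0.069, 0.14, -0.047, -1.8, 1], [-0.069, 0.175, -0.047, -1.8, 1], [-0.069, 0.195, -0.047, -1.8, 1], [-0.069, 0.205, -0.047, -1.8, 1], [-0.069, 0.205, -0.047, -1.8, 1], [-0.069, 0.205, -0.047, -1.8, 1]]}}

```text
clock: 4.0
tcp_pos: [0.4326, -0.0203, 0.0347]
ee_rot: [[1.0, 0.002, -0.031], [0.031, -0.0, 1.0], [0.002, -1.0, -0.0]]
wrist_force: [0.1, 0.0, 0.4]
gripper_width: 0.0004
```

```bash
cat > st.py <<'E'
from workcell import ctrl
import numpy as np
y=np.radians(1.8);R=np.array([[np.cos(y),-np.sin(y)],[np.sin(y),np.cos(y)]]);o=np.array([.5351,.0279])
s=ctrl.read_state();p=np.array(s['tcp_pos']);g=(p[:2]-o)@R
print(s['clock'],'gauge mm',(g*1000).round(1),'z',p[2].round(4),'F',np.round(s['wrist_force'],1),'yaw',np.degrees(np.arctan2(s['ee_rot'][1][0],s['ee_rot'][0][0])).round(2))
E
python3 st.py
```

```text
4.0 gauge mm [-104.  -45.] z 0.0347 F [0.1 0.  0.4] yaw 1.8
```

>>> {"fn": "jog_arm", "kwargs": {"commands": [[0.01, 0, 0, 0, 1], [0.018, 0, 0, 0, 1], [0.024, 0, 0, 0, 1], [0.03, 0, 0, 0, 1], [0.033, 0, 0, 0, 1], [0.036, 0, 0, 0, 1], [0.036, 0, 0, 0, 1]]}}

```text
clock: 4.7
tcp_pos: [0.4682, -0.0193, 0.0339]
ee_rot: [[1.0, 0.001, -0.031], [0.031, 0.0, 1.0], [0.001, -1.0, 0.0]]
wrist_force: [-0.1, 1.0, 1.5]
gripper_width: 0.0
```

```bash
python3 st.py; python3 - <<'E'
from workcell import ctrl
import cv2
a=ctrl.grab_frame('side')[:,:,::-1]
c=a[220:340,240:400]; cv2.imwrite('pics/c1.png',cv2.resize(c,(800,600),interpolation=cv2.INTER_CUBIC))
E
```

```text
4.7 gauge mm [-68.3 -45.1] z 0.0339 F [-0.1  1.   1.5] yaw 1.77
```

View pics/c1.png

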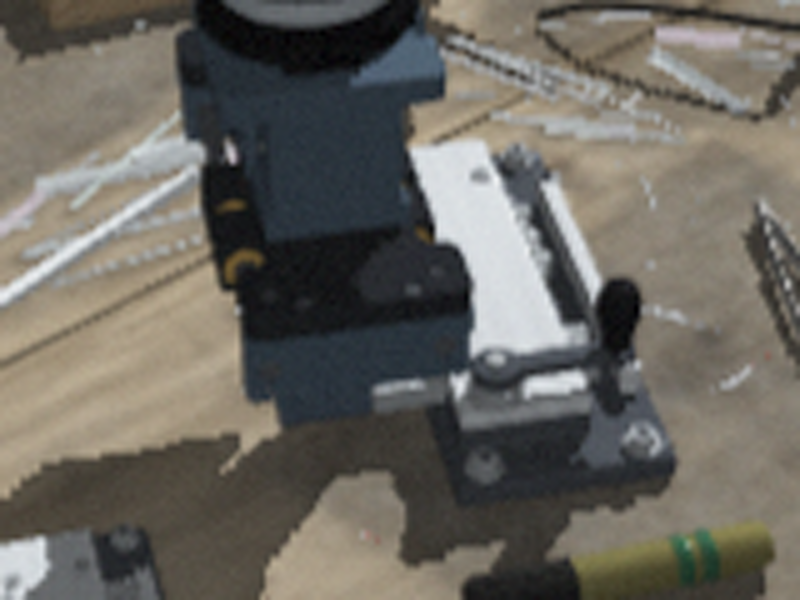

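>>> {"fn": "jog_arm", "kwargs": {"commands": [[0.002, 0, 0, 0, 1], [0.004, 0, 0, 0, 1], [0.005, 0, 0, 0, 1], [0.005, 0, 0, 0, 1]]}}

```text
clock: 5.15
tcp_pos: [0.4728, -0.0192, 0.0339]
ee_rot: [[1.0, 0.0, -0.031], [0.031, 0.0, 1.0], [0.0, -1.0, 0.0]]
wrist_force: [-2.4, 1.5, 2.4]
gripper_width: 0.0003
```

>>> {"fn": "jog_arm", "kwargs": {"commands": [[0.001, 0, 0, 0, 1], [0.002, 0, 0, 0, 1], [0.002, 0, 0, 0, 1]]}}

```text
clock: 5.45
tcp_pos: [0.4733, -0.0191, 0.0338]
ee_rot: [[1.0, -0.003, -0.031], [0.031, 0.0, 1.0], [-0.003, -1.0, 0.0]]
wrist_force: [-5.4, 1.2, 4.3]
gripper_width: 0.001
```

>>> {"fn": "jog_arm", "kwargs": {"commands": [[0.001, 0, 0, 0, 1], [0.002, 0, 0, 0, 1], [0.002, 0, 0, 0, 1]]}}

```text
clock: 5.75
tcp_pos: [0.4735, -0.0191, 0.0336]
ee_rot: [[0.999, -0.007, -0.031], [0.031, 0.0, 1.0], [-0.007, -1.0, 0.0]]
wrist_force: [-8.5, 1.8, 6.7]
gripper_width: 0.0003
```

```bash
python3 st.py
```

```text
5.75 gauge mm [-63.  -45.1] z 0.0336 F [-8.5  1.8  6.7] yaw 1.79
```

>>> {"fn": "jog_arm", "kwargs": {"commands": [[-0.016, 0, 0, 0, 1], [-0.032, 0, 0, 0, 1], [-0.034, 0, 0.012, 0, 1], [-0.034, 0, 0.024, 0, 1], [-0.034, 0, 0.024, 0, 1], [-0.026, 0, 0.024, 0, 1], [-0.019, 0, 0.024, 0, 1], [-0.012, 0, 0.024, 0, 1], [-0.007, 0, 0.024, 0, 1], [-0.004, 0, 0.024, 0, 1], [-0.002, 0, 0.024, 0, 1], [0, 0, 0.024, 0, 1], [0, 0, 0.024, 0, 1]]}}

```text
clock: 7.05
tcp_pos: [0.4727, 0.0049, 0.0335]
ee_rot: [[0.999, -0.008, -0.031], [0.031, 0.0, 1.0], [-0.008, -1.0, 0.0]]
wrist_force: [-8.7, 2.4, 6.3]
gripper_width: 0.0005
```

```bash
python3 st.py
```

```text
7.05 gauge mm [-63.1 -21.1] z 0.0335 F [-8.7  2.4  6.3] yaw 1.76
```

>>> {"fn": "jog_arm", "kwargs": {"commands": [[-0.015, 0, 0, 0, 1], [-0.024, 0, 0, 0, 1], [-0.024, 0, 0.012, 0, 1], [-0.024, 0, 0.025, 0, 1], [-0.022, 0, 0.025, 0, 1], [-0.015, 0, 0.025, 0, 1], [-0.009, 0, 0.025, 0, 1], [-0.005, 0, 0.025, 0, 1], [-0.002, 0, 0.025, 0, 1], [0, 0, 0.025, 0, 1], [0, 0, 0.025, 0, 1]]}}

```text
clock: 8.15
tcp_pos: [0.4717, 0.0298, 0.0334]
ee_rot: [[1.0, -0.008, -0.03], [0.03, 0.0, 1.0], [-0.008, -1.0, 0.0]]
wrist_force: [-8.9, 1.7, 5.0]
gripper_width: 0.0005
```

>>> {"fn": "jog_arm", "kwargs": {"commands": [[-0.015, 0, 0, 0, 1], [-0.024, 0, 0, 0, 1], [-0.024, 0, 0.012, 0, 1], [-0.024, 0, 0.024, 0, 1], [-0.022, 0, 0.024, 0, 1], [-0.015, 0, 0.024, 0, 1], [-0.009, 0, 0.024, 0, 1], [-0.005, 0, 0.024, 0, 1], [-0.002, 0, 0.024, 0, 1], [0, 0, 0.024, 0, 1], [0, 0, 0.024, 0, 1]]}}

```text
clock: 9.25
tcp_pos: [0.4709, 0.0536, 0.0334]
ee_rot: [[1.0, -0.009, -0.03], [0.03, -0.0, 1.0], [-0.009, -1.0, 0.0]]
wrist_force: [-9.1, 2.1, 5.7]
gripper_width: 0.0006
```

>>> {"fn": "jog_arm", "kwargs": {"commands": [[-0.015, 0, 0, 0, 1], [-0.024, 0, 0, 0, 1], [-0.024, 0, 0.01, 0, 1], [-0.024, 0, 0.021, 0, 1], [-0.022, 0, 0.021, 0, 1], [-0.015, 0, 0.021, 0, 1], [-0.009, 0, 0.021, 0, 1], [-0.005, 0, 0.021, 0, 1], [-0.002, 0, 0.021, 0, 1], [0, 0, 0.021, 0, 1], [0, 0, 0.021, 0, 1]]}}

```text
clock: 10.35
tcp_pos: [0.4702, 0.0746, 0.0334]
ee_rot: [[1.0, -0.009, -0.03], [0.03, -0.0, 1.0], [-0.009, -1.0, -0.0]]
wrist_force: [-8.6, 3.6, 5.2]
gripper_width: 0.0005
```

```bash
python3 st.py
```

```text
10.35 gauge mm [-63.4  48.7] z 0.0334 F [-8.6  3.6  5.2] yaw 1.72
```

>>> {"fn": "jog_arm", "kwargs": {"commands": [[-0.015, 0, 0, 0, 1], [-0.03, 0, 0, 0, 1], [-0.03, -0.04, 0, 0, 1], [-0.03, -0.085, -0.01, 0, 1], [-0.02, -0.13, -0.03, 0, 1], [0, -0.17, -0.048, 0, 1], [0, -0.2, -0.048, 0, 1], [0, -0.2, -0.048, 0, 1], [0, -0.2, -0.048, 0, 1]]}}

```text
clock: 11.25
tcp_pos: [0.4756, 0.0265, 0.2341]
ee_rot: [[1.0, 0.001, -0.03], [0.03, -0.0, 1.0], [0.001, -1.0, -0.0]]
wrist_force: [-0.0, 0.8, 0.3]
gripper_width: 0.0004
```

```bash
python3 st.py; python3 - <<'E'
from workcell import ctrl
import cv2,numpy as np
ci=ctrl.camera_info('wrist');im=ctrl.grab_frame('wrist')[:,:,::-1]
np.savez('b.npz',K=ci['K'],W=ci['world_from_camera'])
cv2.imwrite('pics/d_wrist.png',im)
print(ci['world_from_camera'])
c=im[150:330,200:440]; cv2.imwrite('pics/d_crop.png',cv2.resize(c,(800,600),interpolation=cv2.INTER_CUBIC))
E
```

```text
11.25 gauge mm [-59.5   0.5] z 0.2341 F [-0.   0.8  0.3] yaw 1.74
[[-3.04557209e-02  9.60082357e-01  2.78054521e-01  3.97636910e-01]
 [ 9.99535994e-01  2.91156934e-02  8.94833764e-03  2.36191077e-02]
 [ 4.95390927e-04  2.78198030e-01 -9.60523613e-01  3.78961277e-01]
 [ 0.00000000e+00  0.00000000e+00  0.00000000e+00  1.00000000e+00]]
```

View pics/d_crop.png

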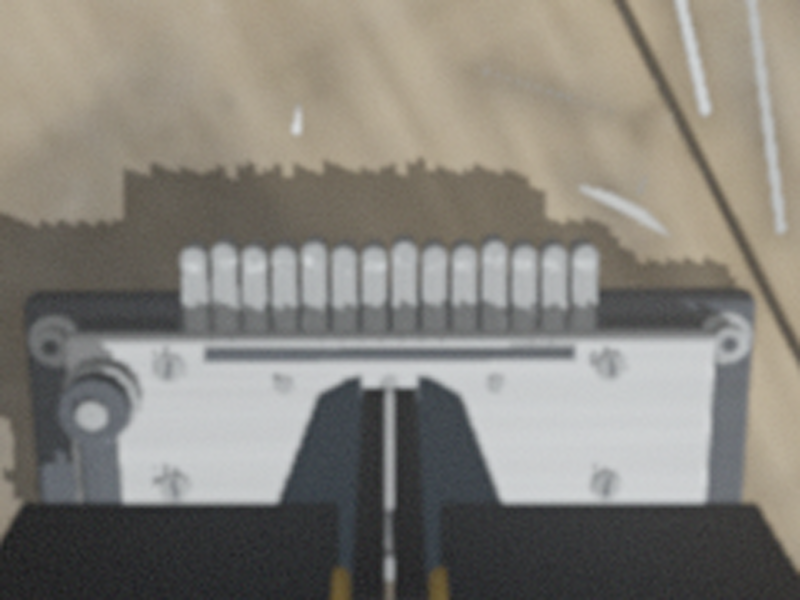

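Every leaf is near home, but leaves 1, 4, 7 and 10 (crop rows 239–241 against 246) stand about 1.5 mm prouder than the rest. They met the groove between the two fingers. A second pass offset by 8 mm will fix that.

>>> {"fn": "jog_arm", "kwargs": {"commands": [[-0.03, 0.02, -0.018, 0, 1], [-0.03, 0.06, -0.036, 0, 1], [-0.03, 0.1, -0.036, 0, 1], [-0.03, 0.14, -0.036, 0, 1], [-0.03, 0.175, -0.036, 0, 1], [-0.03, 0.195, -0.036, 0, 1], [-0.03, 0.201, -0.036, 0, 1], [-0.02, 0.201, -0.036, 0, 1], [-0.012, 0.201, -0.036, 0, 1], [-0.007, 0.201, -0.036, 0, 1], [-0.004, 0.201, -0.036, 0, 1], [-0.002, 0.201, -0.036, 0, 1], [0.0, 0.201, -0.036, 0, 1], [0.0, 0.201, -0.036, 0, 1]]}}

```text
clock: 12.7
tcp_pos: [0.4731, -0.0091, 0.0329]
ee_rot: [[0.999, -0.007, -0.031], [0.031, 0.0, 1.0], [-0.007, -1.0, 0.0]]
wrist_force: [-7.2, -1.6, 5.4]
gripper_width: -0.0
```

```bash
python3 st.py
```

```text
12.7 gauge mm [-63.1 -35. ] z 0.0329 F [-7.2 -1.6  5.4] yaw 1.79
```

>>> {"fn": "jog_arm", "kwargs": {"commands": [[-0.012, 0, 0, 0, 1], [-0.014, 0, 0.012, 0, 1], [-0.014, 0, 0.023, 0, 1], [-0.01, 0, 0.023, 0, 1], [-0.006, 0, 0.023, 0, 1], [-0.003, 0, 0.023, 0, 1], [0, 0, 0.023, 0, 1], [0.001, 0, 0.023, 0, 1], [0.001, 0, 0.023, 0, 1]]}}

```text
clock: 13.6
tcp_pos: [0.4724, 0.0139, 0.0322]
ee_rot: [[0.999, -0.01, -0.031], [0.031, 0.0, 1.0], [-0.01, -1.0, 0.001]]
wrist_force: [-8.9, 1.8, 6.7]
gripper_width: 0.0004
```

>>> {"fn": "jog_arm", "kwargs": {"commands": [[-0.012, 0, 0, 0, 1], [-0.014, 0, 0.012, 0, 1], [-0.014, 0, 0.024, 0, 1], [-0.01, 0, 0.024, 0, 1], [-0.006, 0, 0.024, 0, 1], [-0.003, 0, 0.024, 0, 1], [-0.001, 0, 0.024, 0, 1], [0, 0, 0.024, 0, 1], [0, 0, 0.024, 0, 1]]}}

```text
clock: 14.5
tcp_pos: [0.4715, 0.038, 0.0323]
ee_rot: [[0.999, -0.011, -0.03], [0.03, 0.0, 1.0], [-0.011, -1.0, 0.001]]
wrist_force: [-10.2, 2.0, 7.0]
gripper_width: 0.0002
```

>>> {"fn": "jog_arm", "kwargs": {"commands": [[-0.012, 0, 0, 0, 1], [-0.014, 0, 0.012, 0, 1], [-0.014, 0, 0.024, 0, 1], [-0.01, 0, 0.024, 0, 1], [-0.006, 0, 0.024, 0, 1], [-0.003, 0, 0.024, 0, 1], [-0.001, 0, 0.024, 0, 1], [0, 0, 0.024, 0, 1], [0, 0, 0.024, 0, 1]]}}

```text
clock: 15.4
tcp_pos: [0.4707, 0.0619, 0.0323]
ee_rot: [[0.999, -0.011, -0.03], [0.03, 0.0, 1.0], [-0.011, -1.0, 0.0]]
wrist_force: [-10.2, 3.0, 7.7]
gripper_width: 0.0004
```

>>> {"fn": "jog_arm", "kwargs": {"commands": [[-0.015, 0, 0, 0, 1], [-0.03, 0, 0, 0, 1], [-0.03, -0.04, 0, 0, 1], [-0.03, -0.085, -0.01, 0, 1], [-0.02, -0.13, -0.02, 0, 1], [0, -0.17, -0.036, 0, 1], [0, -0.2, -0.036, 0, 1], [0, -0.2, -0.036, 0, 1], [0, -0.2, -0.036, 0, 1]]}}

```text
clock: 16.3
tcp_pos: [0.4767, 0.0256, 0.2331]
ee_rot: [[1.0, 0.001, -0.03], [0.03, -0.0, 1.0], [0.001, -1.0, -0.0]]
wrist_force: [-0.2, 0.7, -0.3]
gripper_width: 0.0003
```

```bash
python3 st.py; python3 - <<'E'
from workcell import ctrl
import cv2,numpy as np
ci=ctrl.camera_info('wrist');im=ctrl.grab_frame('wrist')[:,:,::-1]
np.savez('b.npz',K=ci['K'],W=ci['world_from_camera'])
cv2.imwrite('pics/e_wrist.png',im)
c=im[150:330,200:440]; cv2.imwrite('pics/e_crop.png',cv2.resize(c,(800,600),interpolation=cv2.INTER_CUBIC))
E
```

```text
16.3 gauge mm [-58.5  -0.4] z 0.2331 F [-0.2  0.7 -0.3] yaw 1.75
```

View pics/e_crop.png

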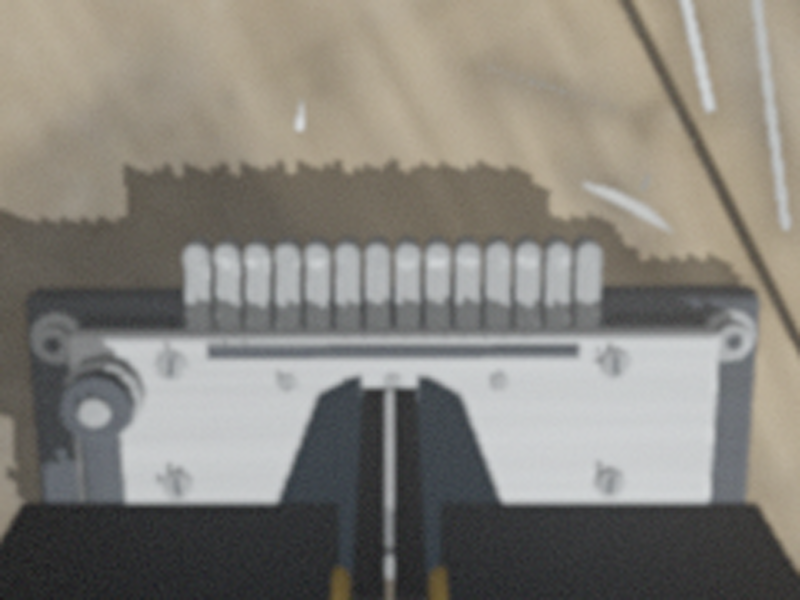

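All 14 tips now lie on one straight line (crop row ~243, x 185–600), and the hard stop was felt each time at the same place. Next the lever: I come down to the right of the knob with tips at z≈52 mm.

>>> {"fn": "jog_arm", "kwargs": {"commands": [[0.03, 0, -0.038, 0, 1], [0.06, 0, -0.076, 0, 1], [0.0865, 0.01, -0.112, 0, 1], [0.0865, 0.05, -0.112, 0, 1], [0.0865, 0.09, -0.112, 0, 1], [0.0865, 0.13, -0.112, 0, 1], [0.0865, 0.15, -0.112, 0, 1], [0.0865, 0.156, -0.112, 0, 1], [0.0865, 0.156, -0.112, 0, 1], [0.0865, 0.156, -0.112, 0, 1]]}}

```text
clock: 17.35
tcp_pos: [0.5669, -0.0833, 0.0776]
ee_rot: [[1.0, 0.001, -0.031], [0.031, -0.0, 1.0], [0.001, -1.0, -0.0]]
wrist_force: [0.4, 0.7, 0.4]
gripper_width: 0.0003
```

```bash
python3 st.py; python3 - <<'E'
from workcell import ctrl
import cv2
a=ctrl.grab_frame('side')[:,:,::-1]
c=a[190:340,260:460]; cv2.imwrite('pics/f1.png',cv2.resize(c,(800,600),interpolation=cv2.INTER_CUBIC))
E
```

```text
17.35 gauge mm [  28.3 -112.2] z 0.0776 F [0.4 0.7 0.4] yaw 1.78
```

View pics/f1.png

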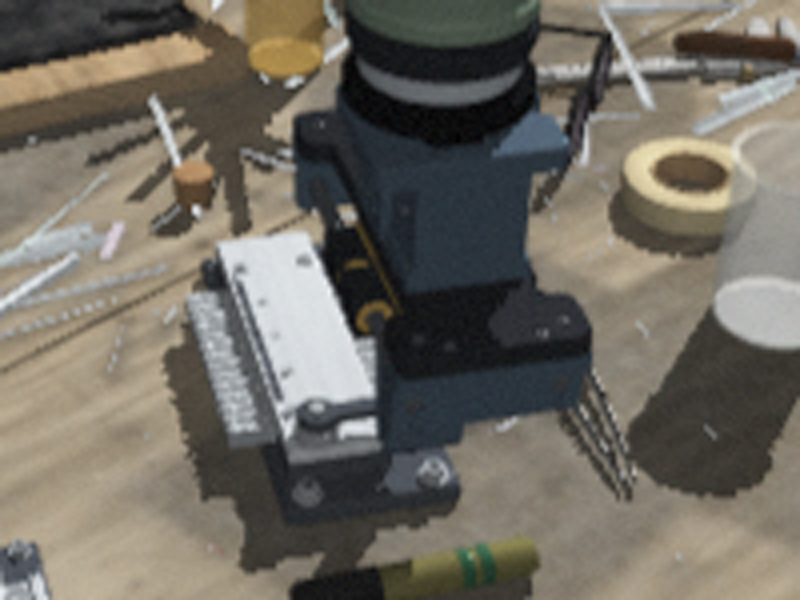

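>>> {"fn": "jog_arm", "kwargs": {"commands": [[0, 0, 0.006, 0, 1], [0, 0, 0.011, 0, 1], [0, 0, 0.015, 0, 1], [0, 0, 0.019, 0, 1], [0, 0, 0.023, 0, 1], [0, 0, 0.027, 0, 1], [0, 0, 0.031, 0, 1], [0, 0, 0.035, 0, 1], [0, 0, 0.039, 0, 1], [0, 0, 0.043, 0, 1], [0, 0, 0.047, 0, 1], [0, 0, 0.049, 0, 1], [0, 0, 0.049, 0, 1]]}}

```text
clock: 18.7
tcp_pos: [0.5622, -0.0346, 0.0761]
ee_rot: [[0.999, -0.006, -0.032], [0.032, -0.001, 0.999], [-0.006, -1.0, -0.001]]
wrist_force: [-3.2, -5.7, 1.3]
gripper_width: 0.0004
```

```bash
python3 st.py; python3 - <<'E'
from workcell import ctrl
import cv2
a=ctrl.grab_frame('side')[:,:,::-1]
c=a[190:340,260:460]; cv2.imwrite('pics/g1.png',cv2.resize(c,(800,600),interpolation=cv2.INTER_CUBIC))
E
```

```text
18.7 gauge mm [ 25.1 -63.3] z 0.0761 F [-3.2 -5.7  1.3] yaw 1.83
```

View pics/g1.png

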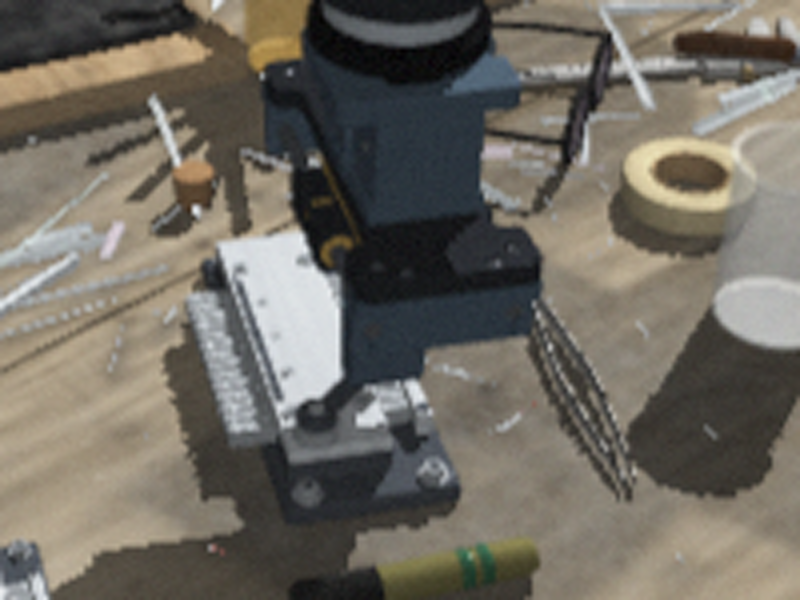

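>>> {"fn": "jog_arm", "kwargs": {"commands": [[0, 0, -0.008, 0, 1], [0.01, 0, -0.014, 0, 1], [0.034, 0, -0.014, 0, 1], [0.036, 0, 0.0, 0, 1], [0.036, 0, 0.018, 0, 1], [0.036, 0, 0.026, 0, 1], [0.03, 0, 0.026, 0, 1], [0.022, 0, 0.026, 0, 1], [0.017, 0, 0.026, 0, 1], [0.013, 0, 0.026, 0, 1], [0.009, 0, 0.026, 0, 1], [0.005, 0, 0.026, 0, 1], [0.001, 0, 0.026, 0, 1], [-0.002, 0, 0.026, 0, 1], [-0.005, 0, 0.026, 0, 1], [-0.005, 0, 0.026, 0, 1]]}}

```text
clock: 20.35
tcp_pos: [0.5611, -0.0075, 0.0786]
ee_rot: [[1.0, 0.007, -0.03], [0.03, 0.002, 1.0], [0.007, -1.0, 0.002]]
wrist_force: [3.8, 2.6, 1.0]
gripper_width: 0.0004
```

```bash
python3 st.py
```

```text
20.35 gauge mm [ 24.9 -36.2] z 0.0786 F [3.8 2.6 1. ] yaw 1.72
```

>>> {"fn": "jog_arm", "kwargs": {"commands": [[-0.002, 0, 0, 0, 1], [-0.004, 0, 0, 0, 1], [-0.006, 0, 0, 0, 1], [-0.006, 0, 0, 0, 1]]}}

```text
clock: 20.75
tcp_pos: [0.5558, -0.0085, 0.0781]
ee_rot: [[1.0, 0.009, -0.029], [0.029, 0.001, 1.0], [0.009, -1.0, 0.001]]
wrist_force: [7.2, 3.5, -0.5]
gripper_width: 0.0006
```

>>> {"fn": "jog_arm", "kwargs": {"commands": [[-0.001, 0, 0, 0, 1], [-0.002, 0, 0, 0, 1], [-0.002, 0, 0, 0, 1]]}}

```text
clock: 21.05
tcp_pos: [0.5556, -0.0085, 0.0782]
ee_rot: [[0.999, 0.012, -0.029], [0.029, 0.001, 1.0], [0.012, -1.0, 0.001]]
wrist_force: [12.0, 4.7, -2.8]
gripper_width: 0.0001
```

```bash
python3 st.py
```

```text
21.05 gauge mm [ 19.4 -37. ] z 0.0782 F [12.   4.7 -2.8] yaw 1.68
```

>>> {"fn": "jog_arm", "kwargs": {"commands": [[0, 0, 0, 0, 1], [0.01, 0, 0, 0, 1], [0.025, 0, 0, 0, 1], [0.03, -0.03, 0, 0, 1], [0.03, -0.07, 0, 0, 1], [0.02, -0.115, 0, 0, 1], [-0.02, -0.15, 0.02, 0, 1], [-0.06, -0.165, 0.036, 0, 1], [-0.075, -0.165, 0.036, 0, 1], [-0.075, -0.165, 0.036, 0, 1], [-0.075, -0.165, 0.036, 0, 1]]}}

```text
clock: 22.15
tcp_pos: [0.4744, 0.0243, 0.2416]
ee_rot: [[1.0, -0.001, -0.031], [0.031, -0.001, 1.0], [-0.001, -1.0, -0.001]]
wrist_force: [0.3, 0.4, -1.2]
gripper_width: 0.0003
```

```bash
python3 st.py; python3 - <<'E'
from workcell import ctrl
import cv2,numpy as np
im=ctrl.grab_frame('wrist')[:,:,::-1]
c=im[150:330,200:440]; cv2.imwrite('pics/h_crop.png',cv2.resize(c,(800,600),interpolation=cv2.INTER_CUBIC))
for n in ['scene','side']:
    ci=ctrl.camera_info(n);W=ci['world_from_camera']
    im=ctrl.grab_frame(n)[:,:,::-1]; cv2.imwrite(f'pics/h_{n}.png',im)
    for l in ['lever_knob','cork_1','marker','tweezers','jar_amber']:
        for d in ctrl.tip_of(l,n)[:2]:
            p=np.array(d['position'])
            print(n,l,round(d['conf'],2),np.round(W[:3,:3]@p+W[:3,3],3))
a=cv2.imread('pics/h_side.png');cv2.imwrite('pics/h_sc.png',cv2.resize(a[190:340,260:460],(800,600),interpolation=cv2.INTER_CUBIC))
E
```

```text
22.15 gauge mm [-60.8  -1.6] z 0.2416 F [ 0.3  0.4 -1.2] yaw 1.76
scene lever_knob 0.86 [ 0.531 -0.003  0.06 ]
scene lever_knob 0.76 [ 0.395 -0.198  0.041]
scene cork_1 0.49 [ 0.511  0.192 -0.001]
scene marker 0.67 [ 0.557 -0.123  0.002]
scene tweezers 0.64 [ 0.67  -0.001 -0.003]
scene tweezers 0.23 [ 0.532 -0.003  0.061]
scene jar_amber 0.88 [ 0.591  0.344 -0.005]
side lever_knob 0.68 [ 0.397 -0.193  0.044]
side lever_knob 0.67 [ 0.526 -0.005  0.061]
side cork_1 0.57 [ 0.507  0.196 -0.001]
side marker 0.93 [ 0.555 -0.122 -0.002]
side tweezers 0.76 [ 0.668 -0.002 -0.002]
side jar_amber 0.71 [0.59  0.348 0.001]
side jar_amber 0.61 [ 0.67  -0.    -0.002]
```

View pics/h_crop.png

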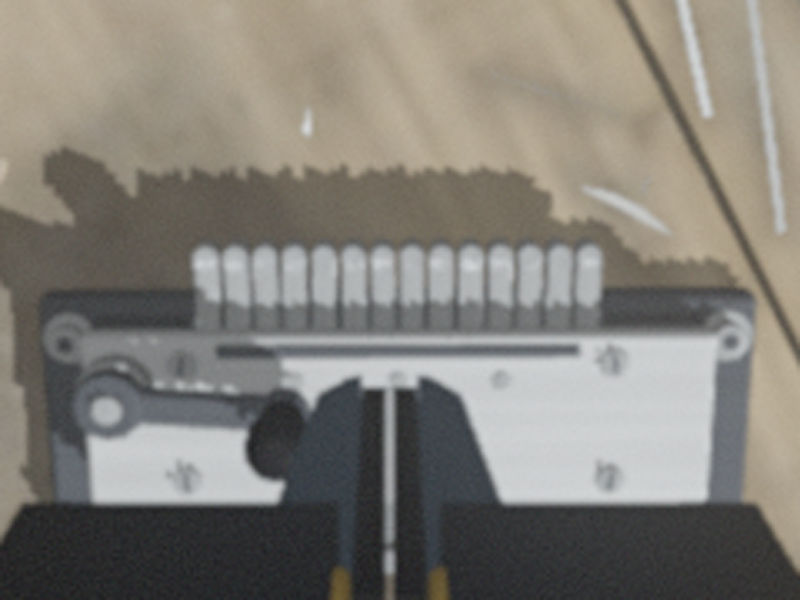

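View pics/h_sc.png

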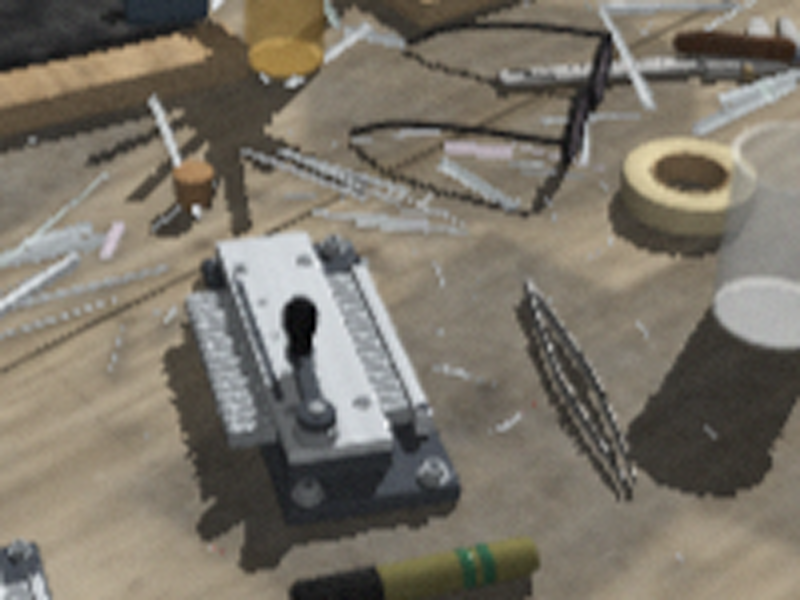

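The overhead crop shows the lever lying along the cover (pin at 107,410, knob at 280,440) with the leaf tips still in line at row ~245. In the side view the leaf tails meet the zero bar. Nothing else has moved.

```bash
python3 -c "
from workcell import ctrl
print(ctrl.job_done())"
```

```text
the job is handed in; nothing more can be done
None
```

The job is handed in. All 14 leaves are home and the lock lever is round at its stop, as far as the cameras and forces show. No verdict was reported.

- **Leaves:** I pushed them home in five light strokes with closed fingertips. Leaves 1, 4, 7 and 10 were left about 1.5 mm proud because they met the groove between the fingers. Four more strokes, offset 8 mm, fixed that. The hard stop came at the same depth along the row, to within about 0.5 mm, with about 7–10 N along the push. The last overhead view shows all tips in one straight line.
- **Lever:** I pushed the knob round in two stages until it stopped moving at 12 N along the push. The last networks' reading puts the knob at about (-8, -32) mm in the gauge's axes, against (-6.7, -30) mm at the stop, which is within their error.
- **Everything else:** cork, marker, tweezers and jar read within about 5 mm of their first positions, which is measurement noise. The arm ended well clear, about 0.24 m up, at 22 s of the 58 s allowed.
- **Gauge size:** its width measured about 200 mm rather than 204 mm, within how well I could pick the corners. The other gauge was clearly smaller and I left it alone.

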